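# Calibrate the bench scale: check weight on the pan, recessed key pressed with a rod

## Task

Calibrate the small bench scale: set the middle-sized of the three check weights down, upright, on the centre of the scale's round pan, without dropping it. Then, using the steel rod from the stand, gently press the recessed round button in the sloping panel fully home and hold it down for about a second, without forcing it, and put the rod back standing in its stand. Leave everything else where it is.

Things in the scene. Friction and masses are not known exactly. Their poses are not given: they have to be found in the camera images.
- scale: grey bench scale, fixed: base 110 (x) x 210 mm, 30 mm high. Origin under its centre, z up. From the robot at yaw 0: steel pan on the left (+y), sloping panel head on the right. Panel face 100 mm up the slope, 85 mm wide, tilted 30 degrees to face the scale's -x; face centre at (-5, -55, 62) mm, top edge 87 mm high. Upper half: dark display; lower half: round hole 13 mm wide between two flat black dummy keys
- pan_centre (a point): centre of the top of the pan, a flat disc 92 mm across whose top is 38 mm above the worktop; axes as the scale
- cal_button (a joint): travel of the button: 0 out, 0.005 m fully home against a hard stop; spring: starts to move at 1.4 N, fully home at 4.9 N. A rod held upright jams on the rim of the hole before it reaches the button
- rod_stand: dark steel block 48 x 48 x 45 mm, fixed to the worktop, with one upright round hole in the middle of its top, 15 mm wide and 40 mm deep, its bottom 5 mm above the worktop. Origin under its centre, z up
- stand_hole (a point): centre of the mouth of the stand's hole, 45 mm above the worktop
- rod: straight round steel rod with flat ends, 135 mm long, 8.4 mm thick, about 30 g; stands loosely in the stand's hole, upright or leaning up to 9 degrees, about 95 mm showing. Its y axis runs along it, upward at the start; origin on the rod's surface at half length (the axis passes 4 mm off it along its z)
- rod_low_end (a point): lower end of the rod (on the axis); axes as the rod
- rod_mid (a point): middle of the rod (on the axis); axes as the rod
- weight_b: the middle-sized of three check weights with a knob on top: 23 mm across, 27 mm tall, 100 g, brass-like. Origin under its centre, z up. The body is a solid hull, about 23 mm wide in its lower half and narrowing to the knob, which can be gripped
- weight_a: the largest check weight, 29 mm across, 34 mm tall; origin under its centre; leave alone
- weight_c: the smallest check weight, 18 mm across, 22 mm tall; origin under its centre; leave alone
- bottle_a: small bottle with white cap, 34 mm across, 92 mm tall; bystander
- bottle_b: small bottle with white cap, 34 mm across, 92 mm tall; bystander
- tape_roll: roll of tape, 104 mm across, 25 mm high; bystander
- marker: black marker, 136 mm long, 13 mm thick; bystander
- recess_mouth (a point): centre of the mouth of the 13 mm wide straight round hole, in the plane of the panel's face; axes as the scale (NOT tilted). The hole runs square to the face: its outward direction is (-0.5, 0, 0.866) in these axes. A grey button 11 mm across lies at its bottom; unpressed, its top is 7 to 11 mm below the face: the depth differs from run to run and must be felt
Mind the look-alikes: they are no part of the job. What is shaped like the rod_stand but brown, turquoise or yellow is not meant.

How it is judged (in metres and radians):
On the way, in this order (a step that is already met when the one before it is completed fails the run):
1. the middle-sized check weight stands on the centre of the pan, let go and at rest (distance between weight_b and pan_centre below 0.015 m and angle between weight_b's own z axis and vertical below 0.1 rad and contact force between the fingers and weight_b below 0.05 N and linear speed of weight_b below 0.02 m/s), for 0.3 s.
2. the rod holds the recessed button fully home (at least 4.2 of 5 mm) with the weight on the pan (value of joint cal_button above 0.0042 m and contact force between rod and cal_button_c0 above 1 N and distance between weight_b and pan_centre below 0.015 m), for 0.7 s.
At the end, for the whole second after the job is handed in: The middle-sized check weight stands upright at rest with its foot within 15 mm of the centre of the pan; the button is out again; the rod stands at rest in the stand, down to the bottom of the hole (middle of the rod 68 to 78 mm above the worktop, leaning less than 0.2 rad (about 11 degrees)) (distance between weight_b and pan_centre below 0.015 m and angle between weight_b's own z axis and vertical below 0.1 rad and linear speed of weight_b below 0.02 m/s and value of joint cal_button below 0.001 m and horizontal distance between rod_mid and stand_hole below 0.012 m and height (world z) of rod_mid between 0.068 and 0.078 m and angle between rod's own y axis and vertical below 0.2 rad and linear speed of rod below 0.03 m/s); the robot touches nothing.
It fails at once if the rod pushes on the scale or its button with more than 25 N (contact force between rod and scale above 25 N).
It fails at once if the fingers touch the button (contact force between the fingers and cal_button_c0 above 0.3 N).
It fails at once if the check weight is let go more than 15 mm above the pan (height (world z) of weight_b above 0.053 m and contact force between the fingers and weight_b below 0.01 N).
It fails at once if another check weight is moved by more than 25 mm (distance of any of weight_a, weight_c from where it was at the start of the episode above 0.025 m).
It fails at once if a bystander is moved by more than 30 mm (distance of any of bottle_a, bottle_b, tape_roll, marker from where it was at the start of the episode above 0.03 m).
It also fails if it takes over 64 s, if anything falls off the work surface, if the arm or the gripper's body presses on something with over 40 N, if the wrist force passes 120 N, or if a joint passes its speed limit or range.

## Robot

A 6-joint arm with a two-finger parallel gripper is mounted at the origin on a cart in front of the work surface, level with it; the furniture and walls round the work are solid. World frame = base frame: x ahead of the robot, y to its left, z up, the work surface at z = 0. Lengths are in m, angles in degrees, forces in N, time in s.
With the tool pointing down it reaches from about 0.25 to 0.725 m from the base axis. Payload 4 kg.
Tool frame: the origin (TCP) lies on the centre line of the jaws, within the pads' length; the fingertips stand ahead of it and the grasp point (between the pads) lies 2 mm behind it (manip.tip_reach is the z of the fingertips in the tool frame, in m); z points along the fingers, y is the line along which they close (so a half turn about z gives the same grasp; the last joint's range is limited). The gripper opens to 85 mm and grips with 20 to 120 N. Pads are 22 mm wide; open, the fingers measure 114 mm over their backs; the gripper's body (76 mm by 85 mm) begins 54 mm behind the grasp point. The pads swing forward as they close: fully open they stand 13 mm farther back than shut.
Start: joints at [-70.588, 13.785, 0.286, 76.501, 0, 90], TCP at [0.166, -0.472, 0.248] pointing down, gripper open.
Joint ranges: [-155.79, 155.79], [-60.16, 107.12], [-62.33, 73.08], [-114, 123.19], [-81.49, 82.49], [-180, 180]. Speed limits (degrees/s): [159.86, 159.86, 180, 180, 180, 180].

## Interface

Orientations are given as [roll, pitch, yaw] about the fixed x, y, z axes, in that order (R = Rz(yaw) Ry(pitch) Rx(roll)).
In Python, from station import manip gives the robot as it stands.
- The arm moves only by the shell command python3 -m creep 'ROWS' [FORCE]. ROWS is JSON, a list of rows, each a list of 7 numbers: the shift along the tool's x, y, z in cm, then the turn, a rotation vector about the tool's x, y, z in degrees, then the gripper's target within -1 to 1 (shut at 1, half-way at 0, fully open at -1). A call has 1 to 20 rows; each row is the pose to reach, as a shift and turn from the pose commanded when the call began, along the tool's axes at that moment; what a row does not reach only later rows make up. A row lasts 1/8 s, in which the tool goes at most 62.5 mm and 10.7 degrees, less where a joint would pass 70% of its speed; a pose out of reach is approached as far as the arm can. A call with a gripper value outside its range is refused whole. The fingers move at their own pace and stop on an object; FORCE is the grip in N (left out, the last holds). Time passes only in rows, so rows that repeat a pose let the fingers close. It gives the time, the measured TCP pose, the force, the opening and the grip force at its end, in the units of the state.
- manip.read_state(): the state, without advancing time (a new reading comes with each control period).
- manip.get_image(name): name is "side" or "top" or "wrist"; returns a dict with "pixels" (420x560x3 uint8, red, green, blue), "range_z" (420x560 float32, m along the optical axis (not along the pixel's ray), 0 where there is no reading), "mtx" (3x3 intrinsics, pixels), "pose" (4x4, takes a point from camera to world coordinates). Camera axes: x right, y down, z forward; pixel columns grow to the right and rows downward; lengths in m; the calibration is good to about 2 mm. A picture is of the moment at which its call begins.
- manip.close_job(): hands the job in; it is judged then, once.
Trained networks look in a picture, given as the dict that the camera call returned (one of the last four; its "shot" number tells which), for a name from the list of things; names that differ only in an ending like _2 or _b are one class to them, and where a whole thing is asked for, a point or a joint stands for the part that bears it (a point fixed in the world has none). Each returns a list of dicts, best first, with "p" (0 to 1); they miss things now and then, are a little off and sometimes report something else, mostly with a low value. They report only what shows in the picture. A call takes as long as a camera call. They do not tell look-alikes from the thing itself.
- manip.search_frame(picture, target): "position" ([row, column] in pixels, amid what is visible of it).
- manip.regions_of(picture, target): "pixels" (420x560 bool, what is visible of it) and "position" ([row, column] in pixels, amid what is visible of it).
The state is a dict: "clock": time; "joint_pos": joint angles; "qvel": joint speeds; "joint_efforts": joint torques, N m; "position": TCP position; "ee_rot": TCP orientation; "force": force on the tool from outside, world axes, zero at the start; "moment": the same for the moment, N m; "grip_width": finger opening in m; "gripper_force": force on a finger pad.
Only numpy, scipy, OpenCV 4.12 (cv2) and the standard library are available. Lean on these libraries where they do the work, as an engineer would, in place of code of your own. Each camera call takes 0.05 s, during which the arm holds its last target. There are 200 camera calls.

## Working session

There is one attempt and no reset: what is moved stays moved. The work goes in short steps, Python scripts to look and compute and a shell command to move; the robot and the scene stay as the last step left them, time stands still between calls to the robot, and variables do not carry over. Pictures are saved under pics/ and viewed, at most 11 in all, crops included, and the job is handed in when it is done.

```bash
ls; mkdir -p pics
python3 - <<'E'
from station import manip
import cv2,numpy as np
s=manip.read_state();print({k:np.round(v,3).tolist() if not isinstance(v,dict) else v for k,v in s.items()},manip.tip_reach)
ims=[]
for n in ["side","top"]:
    p=manip.get_image(n);cv2.imwrite(f"pics/{n}0.png",p["pixels"][:,:,::-1])
    print(n,p["pose"].round(3).tolist(),p["mtx"].round(1).tolist())
    for t in ["scale","rod_stand","rod","weight_b","weight_a","weight_c","cal_button","recess_mouth","bottle_a","tape_roll","marker"]:
        try:
            for d in manip.regions_of(p,t)[:5]:
                m=d["pixels"]&(p["range_z"]>0);v,u=np.nonzero(m);z=p["range_z"][m]
                P=np.linalg.inv(p["mtx"])@np.stack([u*z,v*z,z]);P=(p["pose"][:3,:3]@P).T+p["pose"][:3,3]
                print(t,round(d["p"],2),np.round(d["position"]),m.sum(),P.min(0).round(3),P.max(0).round(3),np.median(P,0).round(3)) if len(z) else print(t,d["p"],d["position"])
        except Exception as e: print(t,e)
E
```

```text
pics
{'clock': 0.0, 'joint_pos': [-70.59, 13.832, 0.214, 76.501, -0.0, 90.0], 'qvel': [-0.03, 0.061, 0.066, -0.033, -0.076, 0.079], 'joint_efforts': [0.0, -37.232, 25.241, 0.017, 0.0, 0.0], 'position': [0.166, -0.471, 0.247], 'ee_rot': [-179.88, 0.0, 19.41], 'force': [-0.168, -0.009, 0.173], 'moment': [-0.013, 0.029, 0.023], 'gripper_force': 0.0, 'grip_width': 0.086} 0.017
side [[-0.981, -0.099, 0.168, 0.266], [-0.193, 0.385, -0.903, 1.06], [0.025, -0.918, -0.396, 0.605], [0.0, 0.0, 0.0, 1.0]] [[433.6, 0.0, 284.7], [0.0, 433.6, 208.0], [0.0, 0.0, 1.0]]
scale 0.78 [222. 267.] 1617 [ 0.491 -0.226  0.   ] [ 0.623 -0.013  0.089] [ 0.544 -0.105  0.039]
rod_stand 0.73 [196. 334.] 231 [ 0.339 -0.486 -0.001] [ 0.394 -0.402  0.05 ] [ 0.366 -0.415  0.033]
rod_stand 0.64 [204. 295.] 246 [ 0.459 -0.311  0.001] [ 0.515 -0.264  0.05 ] [ 0.485 -0.277  0.032]
rod_stand 0.63 [194. 302.] 229 [ 0.448 -0.554  0.   ] [ 0.528 -0.31   0.055] [ 0.473 -0.392  0.037]
rod_stand 0.59 [182. 319.] 190 [ 0.392 -0.539  0.007] [ 0.453 -0.48   0.049] [ 0.422 -0.5    0.034]
rod 0.52 [183. 300.] 22 [ 0.474 -0.41   0.05
[... 2237 characters left out ...]
09 0.069 0.02 ]
recess_mouth 0.64 [178. 277.] 3098 [ 0.491 -0.227 -0.003] [ 0.607 -0.018  0.091] [ 0.543 -0.128  0.039]
bottle_a 0.59 [155. 362.] 197 [ 0.595 -0.39  -0.002] [ 0.633 -0.339  0.097] [ 0.606 -0.352  0.063]
bottle_a 0.46 [163. 406.] 181 [ 0.583 -0.487  0.009] [ 0.61  -0.463  0.096] [ 0.593 -0.471  0.062]
tape_roll 0.6 [234. 207.] 37 [0.402 0.061 0.015] [0.416 0.081 0.032] [0.408 0.07  0.025]
tape_roll 0.58 [214. 124.] 727 [ 0.386  0.209 -0.004] [0.488 0.321 0.03 ] [0.437 0.258 0.024]
tape_roll 0.55 [155. 361.] 192 [ 0.595 -0.37   0.003] [ 0.626 -0.339  0.097] [ 0.605 -0.35   0.062]
tape_roll 0.33 [206. 377.] 414 [ 0.448 -0.434 -0.002] [ 0.511 -0.379  0.121] [ 0.473 -0.404  0.045]
```

Run:
```python
import cv2
a=cv2.imread("pics/top0.png");cv2.imwrite("pics/c1.png",cv2.resize(a[130:280,90:450],None,fx=2.2,fy=2.2,interpolation=2))
b=cv2.imread("pics/side0.png");cv2.imwrite("pics/c2.png",cv2.resize(b[140:350,190:400],None,fx=2.8,fy=2.8,interpolation=2))
```

```text
(no output)
```

View pics/c1.png

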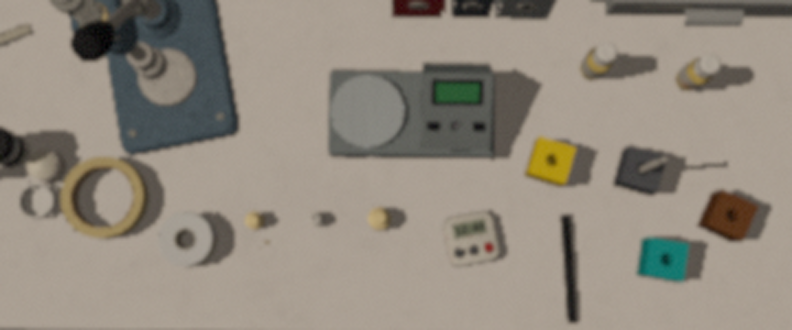

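View pics/c2.png

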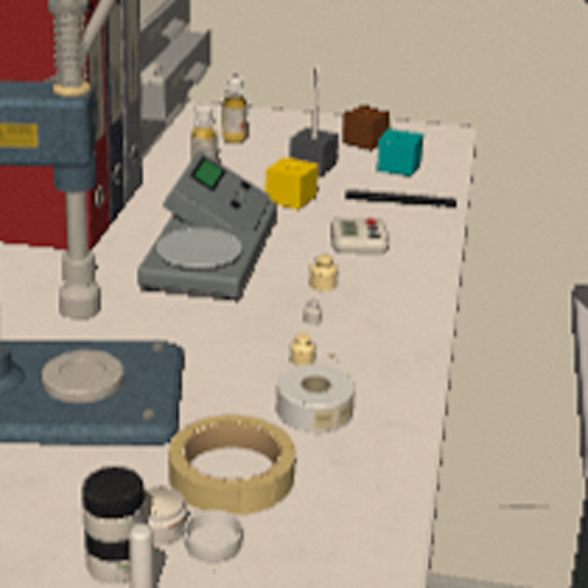

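The top crop shows three weights in a row at (253,219), (319,218) and (378,217): mid brass, small silver and large brass. The scale is at about (410,112). The dark stand with the rod is at (641,170). Of the look-alike stands, yellow is at (551,160), turquoise at (665,258) and brown at (730,214). The side crop agrees.

```bash
cat > h.py <<'E'
from station import manip
import cv2,numpy as np
from scipy.spatial.transform import Rotation as Ro
np.set_printoptions(suppress=True,precision=4)
def cur():
    s=manip.read_state();return np.array(s["position"]),Ro.from_euler("xyz",s["ee_rot"],degrees=True),s
def go(p,R):
    "rows values to reach p (m) with rotation R"
    q,Q,_=cur()
    print("row:",(Q.inv().apply(np.array(p)-q)*100).round(2),(Q.inv()*R).as_rotvec(degrees=True).round(2))
def down(yaw): return Ro.from_euler("xyz",[180,0,yaw],degrees=True)
def axis(z,y):
    "tool frame with z axis, y hint"
    z=np.array(z)/np.linalg.norm(z);x=np.cross(y,z);x/=np.linalg.norm(x)
    return Ro.from_matrix(np.stack([x,np.cross(z,x),z],1))
def cloud(p):
    v,u=np.indices(p["range_z"].shape);z=p["range_z"]
    P=np.stack([(u-p["mtx"][0,2])/p["mtx"][0,0]*z,(v-p["mtx"][1,2])/p["mtx"][1,1]*z,z],-1)
    C=P@p["pose"][:3,:3].T+p["pose"][:3,3];C[z<=0]=np.nan;return C
def proj(p,X):
    T=np.linalg.inv(p["pose"]);c=T[:3,:3]@np.array(X)+T[:3,3];k=p["mtx"]@c;return k[:2]/k[2]
E
python3 - <<'E'
from h import *
go([.41,.07,.2],down(90))
p=manip.get_image("top");C=cloud(p);q=manip.get_image("side");D=cloud(q)
for n,A in (("top",C),("side",D)):
    P=A.reshape(-1,3);P=P[~np.isnan(P).any(1)]
    s=P[(abs(P[:,0]-.473)<.05)&(abs(P[:,1]+.404)<.06)&(P[:,2]>.058)];print(n,"rod",s.round(3).tolist())
    s=P[(abs(P[:,0]-.473)<.04)&(abs(P[:,1]+.404)<.04)&(abs(P[:,2]-.045)<.004)];print("stand top",np.nanmean(s,0),cv2.minAreaRect((s[:,:2]*1000).astype(np.float32)))
    s=P[(P[:,0]>.47)&(P[:,0]<.65)&(P[:,1]<.0)&(P[:,1]>-.25)&(P[:,2]>.015)];print("scale",cv2.minAreaRect((s[:,:2]*1000).astype(np.float32)))
    s=P[(P[:,0]>.47)&(P[:,0]<.65)&(P[:,1]<.0)&(P[:,1]>-.12)&(abs(P[:,2]-.038)<.003)];print("pan",cv2.minEnclosingCircle((s[:,:2]*1000).astype(np.float32)),s.mean(0))
E
```

```text
row: [ 41.   -42.98   4.83] [  0.     0.   -70.59]
top rod [[0.479, -0.408, 0.138], [0.479, -0.41, 0.14], [0.479, -0.413, 0.139], [0.48, -0.408, 0.11], [0.479, -0.409, 0.117], [0.477, -0.407, 0.132], [0.476, -0.408, 0.139], [0.476, -0.409, 0.142], [0.475, -0.41, 0.146], [0.479, -0.407, 0.094], [0.478, -0.408, 0.103], [0.477, -0.407, 0.114], [0.476, -0.407, 0.123], [0.475, -0.408, 0.127], [0.475, -0.41, 0.131], [0.479, -0.406, 0.079], [0.477, -0.405, 0.092], [0.476, -0.407, 0.096], [0.476, -0.407, 0.104], [0.475, -0.408, 0.111], [0.474, -0.41, 0.113], [0.477, -0.406, 0.069], [0.476, -0.407, 0.076], [0.475, -0.407, 0.086], [0.474, -0.407, 0.094], [0.474, -0.409, 0.099], [0.473, -0.41, 0.105], [0.475, -0.407, 0.068], [0.474, -0.407, 0.074], [0.473, -0.409, 0.08], [0.473, -0.411, 0.081], [0.473, -0.408, 0.061]]
stand top [ 0.476  -0.4083  0.0456] ((476.89599609375, -410.0316162109375), (48.72333526611328, 48.93344497680664), 73.39945220947266)
scale ((553.6253662109375, -124.8051986694336), (249.9873809814453, 125.9189224243164), 89.76395416259766)
pan ((542.943115234375, -69.68379974365
[... 930 characters left out ...]
8], [0.481, -0.404, 0.075], [0.477, -0.402, 0.075], [0.474, -0.409, 0.073], [0.481, -0.408, 0.069], [0.478, -0.408, 0.07], [0.474, -0.409, 0.069], [0.481, -0.406, 0.066], [0.477, -0.405, 0.067], [0.474, -0.407, 0.066], [0.481, -0.406, 0.062], [0.477, -0.407, 0.062], [0.473, -0.407, 0.063], [0.48, -0.404, 0.059], [0.477, -0.404, 0.06], [0.473, -0.408, 0.058]]
stand top [ 0.4778 -0.4045  0.046 ] ((479.05572509765625, -405.9895324707031), (59.141597747802734, 50.1112060546875), 73.46805572509766)
scale ((548.5477294921875, -125.14569091796875), (114.09931945800781, 249.66827392578125), 0.1131756454706192)
pan ((548.7006225585938, -67.48336791992188), 48.56180953979492) [ 0.5467 -0.0643  0.0394]
```

```bash
python3 -m creep '[[41,-43,4.8,0,0,-70.6,-1],[41,-43,4.8,0,0,-70.6,-1],[41,-43,4.8,0,0,-70.6,-1],[41,-43,4.8,0,0,-70.6,-1],[41,-43,4.8,0,0,-70.6,-1],[41,-43,4.8,0,0,-70.6,-1],[41,-43,4.8,0,0,-70.6,-1],[41,-43,4.8,0,0,-70.6,-1],[41,-43,4.8,0,0,-70.6,-1],[41,-43,4.8,0,0,-70.6,-1],[41,-43,4.8,0,0,-70.6,-1],[41,-43,4.8,0,0,-70.6,-1]]' 40
python3 - <<'E'
from h import *
p=manip.get_image("wrist");cv2.imwrite("pics/w1.png",p["pixels"][:,:,::-1]);C=cloud(p)
print(p["pose"],p["mtx"])
for d in manip.regions_of(p,"weight_b"):
    s=C[d["pixels"]];s=s[~np.isnan(s).any(1)];print(d["p"],d["position"],s.min(0),s.max(0))
    print(s.shape,cv2.minEnclosingCircle((s[s[:,2]>.003][:,:2]*1000).astype(np.float32)))
E
```

```text
clock: 2.8
position: [0.4095, 0.0699, 0.2002]
ee_rot: [-180.0, 0.0, 90.0]
force: [-0.2, -0.1, 0.8]
grip_width: 0.0854
gripper_force: 0.0
[[ 1.      0.0006 -0.0011  0.4104]
 [ 0.0002 -0.9458 -0.3248  0.1535]
 [-0.0012  0.3248 -0.9458  0.324 ]
 [ 0.      0.      0.      1.    ]] [[366.921    0.     279.9095]
 [  0.     366.921  213.6268]
 [  0.       0.       1.    ]]
0.9 [336.6, 282.2] [ 0.3996 -0.1205 -0.0025] [ 0.4291 -0.0687  0.0335]
(922, 3) ((414.28619384765625, -83.10551452636719), 14.43335247039795)
0.83 [181.0, 282.0] [ 0.3993  0.0615 -0.0001] [0.4217 0.0842 0.0268]
(599, 3) ((410.3379211425781, 72.6501235961914), 11.557106018066406)
0.83 [262.1, 283.8] [ 0.4043 -0.0124 -0.001 ] [0.4219 0.0039 0.0213]
(363, 3) ((413.0941162109375, -5.101789951324463), 9.191222190856934)
0.54 [3.7, 314.2] [ 0.4116  0.2102 -0.0024] [0.4614 0.2172 0.0241]
(532, 3) ((436.4878845214844, 217.0610809326172), 24.879688262939453)
```

View pics/w1.png

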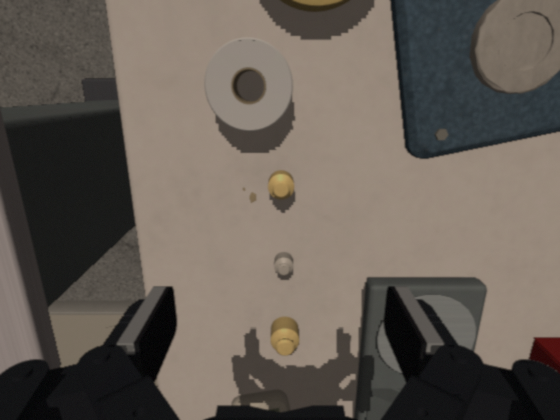

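The picture shows weight_b at (181,282), with the small one at (262,284) and the large one at (337,282). The measured width and height (23 x 27 mm) confirm weight_b. It is clear of its neighbours.

```bash
python3 -m creep '[[0.28,0.06,6,0,0,0,-1],[0.28,0.06,12,0,0,0,-1],[0.28,0.06,15.5,0,0,0,-1],[0.28,0.06,17.8,0,0,0,-1],[0.28,0.06,17.8,0,0,0,-0.3],[0.28,0.06,17.8,0,0,0,0.2],[0.28,0.06,17.8,0,0,0,1],[0.28,0.06,17.8,0,0,0,1],[0.28,0.06,17.8,0,0,0,1],[0.28,0.06,17.8,0,0,0,1],[0.28,0.06,17.8,0,0,0,1]]' 30
python3 - <<'E'
from h import *
go([.41,.07,.12],down(90))
E
```

```text
clock: 4.28
position: [0.4115, 0.0731, 0.0236]
ee_rot: [179.9, 0.0, 90.0]
force: [-1.4, -0.1, 6.0]
grip_width: 0.0211
gripper_force: 29.1
row: [-0.31 -0.12 -9.64] [0.14 0.   0.01]
```

```bash
python3 -m creep '[[0,0,-4,0,0,0,1],[0,0,-9,0,0,0,1],[0,3,-13,0,0,0,1],[-3,8,-15,0,0,0,1],[-3,13.4,-15,0,0,0,1],[-3,13.4,-15,0,0,0,1],[-3,13.4,-15,0,0,0,1],[-3,13.4,-15,0,0,0,1]]'
python3 - <<'E'
from h import *
for n in ("wrist","top"):
    p=manip.get_image(n);C=cloud(p);cv2.imwrite(f"pics/{n}2.png",p["pixels"][:,:,::-1])
    m=(C[...,0]>.48)&(C[...,0]<.61)&(C[...,1]>-.12)&(C[...,1]<0)&(abs(C[...,2]-.038)<.0035)
    m=cv2.morphologyEx(m.astype(np.uint8),cv2.MORPH_OPEN,np.ones((3,3)))>0
    s=C[m];print(n,len(s),s.min(0),s.max(0),s.mean(0),cv2.fitEllipse((s[cv2.convexHull((s[:,:2]*1e3).astype(np.float32),returnPoints=False)[:,0],:2]*1e3).astype(np.float32)) if len(s)>20 else "")
    m=(C[...,0]>.45)&(C[...,0]<.66)&(C[...,1]>-.27)&(C[...,1]<.02)&(C[...,2]>.024)&(C[...,2]<.096)
    m=cv2.morphologyEx(m.astype(np.uint8),cv2.MORPH_OPEN,np.ones((3,3)))>0
    s=C[m];print(len(s),cv2.minAreaRect((s[:,:2]*1e3).astype(np.float32)),s.min(0),s.max(0))
    for d in manip.search_frame(p,"recess_mouth"):print(d)
E
```

```text
clock: 5.28
position: [0.5432, 0.0433, 0.1724]
ee_rot: [-179.9, 0.0, 90.0]
force: [-0.6, 0.4, -0.9]
grip_width: 0.0212
gripper_force: 30.0
wrist 2684 [ 0.5186 -0.1135  0.0345] [ 0.5684 -0.0518  0.038 ] [ 0.5438 -0.0854  0.0361] ((543.7034301757812, -81.15984344482422), (56.09154510498047, 75.76323699951172), 4.268407821655273)
5895 ((548.41064453125, -77.3830337524414), (108.34917449951172, 121.88357543945312), 1.870868444442749) [ 0.4927 -0.1396  0.024 ] [ 0.6014 -0.0179  0.0545]
{'position': [360.0, 281.2], 'p': 0.73}
top 618 [ 0.5064 -0.1133  0.0346] [ 0.591  -0.0253  0.0415] [ 0.5497 -0.0675  0.0383] ((548.1830444335938, -69.0524673461914), (85.67597961425781, 90.30630493164062), 9.43167495727539)
3035 ((548.3150634765625, -122.72669219970703), (115.14047241210938, 208.66824340820312), 0.053356729447841644) [ 0.4907 -0.2271  0.024 ] [ 0.6059 -0.0184  0.0916]
{'position': [179.4, 276.7], 'p': 0.98}
```

View pics/wrist2.png

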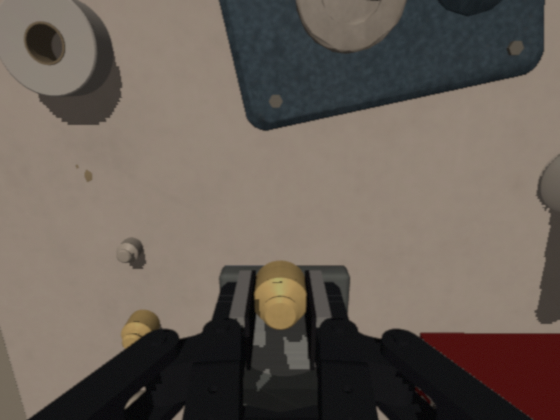

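The weight hangs upright in the jaws at (280,295). The front edge of the scale shows below it at row 268.

```bash
python3 -m creep '[[-5,0.4,0,0,0,0,1],[-10,0.4,0,0,0,0,1],[-11.1,0.4,3,0,0,0,1],[-11.1,0.4,6,0,0,0,1],[-11.1,0.4,8.5,0,0,0,1],[-11.1,0.4,10,0,0,0,1],[-11.1,0.4,10.6,0,0,0,1],[-11.1,0.4,10.8,0,0,0,1],[-11.1,0.4,10.9,0,0,0,1],[-11.1,0.4,10.9,0,0,0,1]]'
```

```text
clock: 6.72
position: [0.5491, -0.0679, 0.064]
ee_rot: [179.9, 0.0, 90.0]
force: [0.6, 0.1, -1.3]
grip_width: 0.0208
gripper_force: 30.0
```

```bash
python3 -m creep '[[0,0,0.1,0,0,0,1],[0,0,0.2,0,0,0,1],[0,0,0.2,0,0,0,1]]'; python3 -m creep '[[0,0,0.1,0,0,0,1],[0,0,0.1,0,0,0,1]]'
```

```text
clock: 7.1
position: [0.5488, -0.0679, 0.0617]
ee_rot: [180.0, 0.0, 90.0]
force: [-0.3, -0.1, 2.4]
grip_width: 0.021
gripper_force: 30.3
clock: 7.35
position: [0.5488, -0.0679, 0.0616]
ee_rot: [179.9, 0.0, 90.0]
force: [-2.7, 0.7, 8.6]
grip_width: 0.0212
gripper_force: 30.9
```

```bash
python3 -m creep '[[0,0,-0.1,0,0,0,1],[0,0,-0.1,0,0,0,0.4],[0,0,-0.1,0,0,0,0.1],[0,0,-0.1,0,0,0,-0.2],[0,0,-0.1,0,0,0,-0.3],[0,0,-0.5,0,0,0,-0.5],[0,0,-3,0,0,0,-0.6],[0,0,-7,0,0,0,-0.8],[0,0,-12,0,0,0,-1],[6,0,-12,0,0,0,-1],[6,0,-12,0,0,0,-1]]'
python3 - <<'E'
from h import *
for n in ("wrist","top"):
    p=manip.get_image(n);C=cloud(p);cv2.imwrite(f"pics/{n}3.png",p["pixels"][:,:,::-1])
    for d in manip.regions_of(p,"weight_b"):
        s=C[d["pixels"]];s=s[~np.isnan(s).any(1)]
        print(n,d["p"],d["position"],s.min(0),s.max(0),np.median(s,0))
    for d in manip.search_frame(p,"recess_mouth"):print(d)
a=cv2.imread("pics/wrist3.png");b=cv2.imread("pics/top3.png")[140:230,220:320]
cv2.imwrite("pics/v3.png",np.hstack([cv2.resize(a,(400,300)),cv2.resize(b,(400,300),interpolation=2)]))
E
```

```text
clock: 8.72
position: [0.549, -0.0049, 0.1816]
ee_rot: [179.9, -0.1, 90.3]
force: [-1.1, -0.4, -0.2]
grip_width: 0.0853
gripper_force: 0.0
wrist 0.88 [278.1, 125.9] [ 0.388  -0.1012 -0.0025] [ 0.4294 -0.0694  0.0335] [ 0.4192 -0.0785  0.0206]
wrist 0.81 [279.8, 277.4] [ 0.537  -0.0884  0.0351] [ 0.5604 -0.0566  0.0643] [ 0.5494 -0.0634  0.054 ]
wrist 0.81 [192.1, 118.7] [ 0.397  -0.0192 -0.0037] [0.4225 0.0035 0.0219] [ 0.4166 -0.0035  0.0127]
{'position': [305.8, 278.4], 'p': 0.77}
{'position': [190.1, 119.1], 'p': 0.53}
top 0.65 [228.8, 261.8] [ 0.3991 -0.0985  0.0022] [ 0.4262 -0.0711  0.0389] [ 0.4118 -0.0851  0.0272]
{'position': [180.6, 279.6], 'p': 0.73}
```

View pics/v3.png

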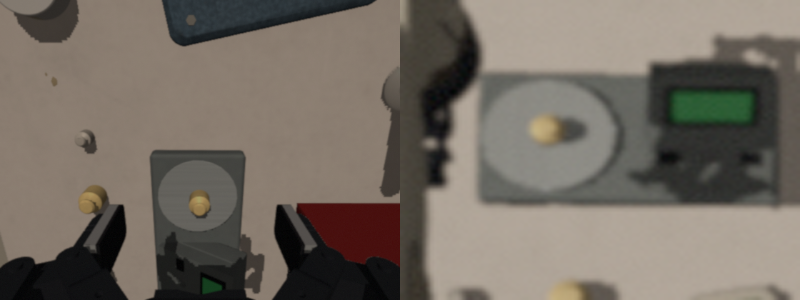

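weight_b stands on the pan: at (200,203) in the left view, with the pan's middle at (198,200), and near the middle in the right view. Next, a look at the hole.

```bash
python3 -m creep '[[-6,0,-2,0,0,0,-1],[-12,-2,-2,0,0,0,-1],[-18.5,-4,-2,0,0,0,-1],[-20,-4,-2,0,0,0,-1],[-20,-4,-2,0,0,0,-1],[-20,-4,-2,0,0,0,-1],[-20,-4,-2,0,0,0,-1]]'
python3 - <<'E'
from h import *
p=manip.get_image("wrist");cv2.imwrite("pics/wrist4.png",p["pixels"][:,:,::-1]);C=cloud(p);np.savez("w4.npz",C=C,**{k:p[k] for k in("pixels","pose","mtx")})
for d in manip.search_frame(p,"recess_mouth"):print(d)
print("expected",proj(p,[.543+.05*.43,-.1785,.062]),proj(p,[.543-.025*.866,-.1785,.062-.0125]))
# panel plane & extent
m=(C[...,0]>.48)&(C[...,0]<.62)&(C[...,1]>-.24)&(C[...,1]<-.12)&(C[...,2]>.045)&(C[...,2]<.1)
s=C[m];c=s.mean(0);n=np.linalg.svd((s-c)[::7],full_matrices=False)[2][2];print(len(s),c,n,s.min(0),s.max(0))
E
```

```text
clock: 9.9
position: [0.5088, -0.207, 0.2002]
ee_rot: [-180.0, -0.0, 90.1]
force: [-0.8, 0.4, -0.3]
grip_width: 0.0852
gripper_force: 0.0
{'position': [113.4, 331.6], 'p': 0.59}
expected [356.0202 168.3122] [295.7397 164.7952]
14083 [ 0.5577 -0.1752  0.0673] [ 0.393  -0.012  -0.9195] [ 0.5133 -0.221   0.045 ] [ 0.6066 -0.1356  0.087 ]
```

View pics/wrist4.png

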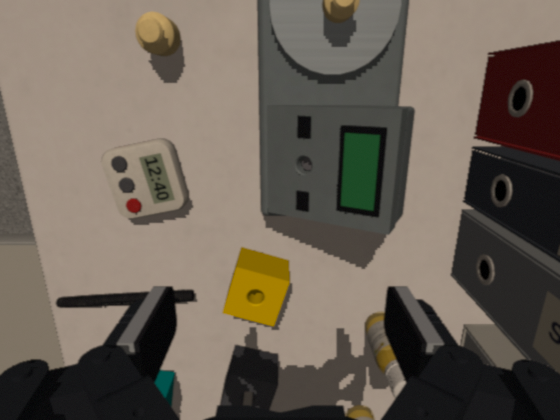

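The hole is at column 304, row 165, between the black keys at (304,127) and (302,201). The dark stand is partly visible at (250,375).

Run:
```python
from h import *
d=np.load("w4.npz");C=d["C"];g=cv2.cvtColor(d["pixels"],cv2.COLOR_RGB2GRAY)
print(g[153:178,290:318])
s=C[115:205,275:380].reshape(-1,3);s=s[~np.isnan(s).any(1)]
A=np.c_[s[:,:2],np.ones(len(s))];
w=np.ones(len(s),bool)
for _ in range(5):
    k=np.linalg.lstsq(A[w],s[w,2],rcond=None)[0];w=abs(A@k-s[:,2])<.002
n=np.array([-k[0],-k[1],1]);n/=np.linalg.norm(n);print("normal",n,"tilt",np.degrees(np.arccos(n[2])))
def hit(u,v):
    r=d["pose"][:3,:3]@(np.linalg.inv(d["mtx"])@[u,v,1]);o=d["pose"][:3,3]
    t=(k[0]*o[0]+k[1]*o[1]+k[2]-o[2])/(r[2]-k[0]*r[0]-k[1]*r[1]);return o+t*r
for uv in [(304,165),(304.5,127),(302.5,201),(304,156),(304,174)]:print(uv,hit(*uv))
```

```text
[[73 72 73 73 75 73 73 72 73 73 74 74 73 74 74 73 73 74 74 74 73 73 73 74
  74 74 74 74]
 [73 74 73 73 73 73 72 72 73 72 72 72 71 70 70 73 73 74 73 74 74 74 74 75
  74 73 74 73]
 [73 73 73 74 72 72 72 72 72 69 63 59 56 57 59 65 69 70 73 73 74 73 74 74
  73 74 75 73]
 [74 73 73 72 72 73 72 70 65 57 48 44 41 39 42 47 52 59 67 72 74 73 74 74
  74 74 74 74]
 [75 74 74 73 72 73 70 66 57 45 38 33 31 31 33 34 38 43 54 65 71 74 74 73
  73 74 74 75]
 [74 73 73 74 73 72 67 59 48 39 33 30 30 31 32 34 34 35 40 53 66 73 74 74
  74 74 75 74]
 [73 73 73 74 73 70 63 53 43 32 30 31 31 31 33 34 34 34 37 44 59 70 74 75
  75 74 74 74]
 [73 73 74 74 72 68 62 51 40 34 32 33 36 37 33 33 34 35 34 37 51 65 72 74
  75 75 75 74]
 [73 74 73 74 72 69 62 51 43 41 37 39 49 46 38 34 35 39 37 36 43 58 70 73
  75 74 74 74]
 [73 73 74 74 72 69 60 51 46 47 42 46 55 50 42 42 45 51 48 39 37 51 65 73
  75 74 74 75]
 [72 73 74 74 73 71 62 53 51 52 51 51 57 56 56 60 63 63 51 40 36 46 63 72
  75 75 74 74]
 [74 73 74 74 74 74 65 57 57 57 56 53 59 62 65 68 69 66 56 46 43 47 62 73
  74 75 74 74]
 [73 73 72 73 75 76 70 62 60 60 
[... 671 characters left out ...]
3 73 74]
 [74 73 74 74 74 73 72 74 76 80 83 83 81 78 74 73 69 72 72 72 74 74 73 73
  74 74 73 74]
 [73 73 74 74 73 74 73 72 67 66 73 81 82 82 79 76 74 73 73 73 73 74 73 74
  74 75 73 74]
 [74 73 73 74 74 74 74 73 70 69 72 76 76 78 76 75 73 73 73 72 73 72 73 74
  74 73 72 73]
 [72 73 74 73 74 74 74 74 73 72 72 73 73 73 74 74 73 73 74 73 74 74 74 73
  73 73 73 74]
 [73 73 74 73 74 74 73 73 73 74 73 74 73 73 73 73 73 74 74 73 73 73 72 73
  74 74 74 74]]
normal [-0.5243  0.006   0.8515] tilt 31.623669441937718
(304, 165) [ 0.5274 -0.1781  0.0521]
(304.5, 127) [ 0.5272 -0.1503  0.0517]
(302.5, 201) [ 0.5269 -0.2064  0.0519]
(304, 156) [ 0.5273 -0.1714  0.0519]
(304, 174) [ 0.5276 -0.185   0.0522]
```

```bash
python3 -m creep '[[-6,-0.5,0,0,0,0,-1],[-12,-2,0,0,0,0,-1],[-18,-3.1,0,0,0,0,-1],[-20.1,-3.1,0,0,0,0,-1],[-20.1,-3.1,2,0,0,0,-1],[-20.1,-3.1,2,0,0,0,-1]]'
python3 - <<'E'
from h import *
p=manip.get_image("wrist");cv2.imwrite("pics/wrist5.png",p["pixels"][:,:,::-1]);C=cloud(p)
P=C.reshape(-1,3);P=P[~np.isnan(P).any(1)]
s=P[(abs(P[:,0]-.477)<.03)&(abs(P[:,1]+.408)<.03)&(P[:,2]>.055)&(P[:,2]<.143)]
for a in np.arange(.055,.145,.01):
    t=s[(s[:,2]>=a)&(s[:,2]<a+.01)]
    if len(t):print(a,len(t),t.min(0),t.max(0),t.mean(0))
E
```

```text
clock: 10.75
position: [0.477, -0.4078, 0.1783]
ee_rot: [-179.8, -0.2, 90.0]
force: [0.1, 1.6, -0.4]
grip_width: 0.0854
gripper_force: 0.0
0.055 51 [ 0.4739 -0.4088  0.0553] [ 0.4816 -0.4057  0.0648] [ 0.4778 -0.4067  0.0601]
0.065 62 [ 0.474  -0.4096  0.0653] [ 0.4821 -0.4056  0.0749] [ 0.4778 -0.4067  0.0702]
0.07500000000000001 64 [ 0.4741 -0.4094  0.0752] [ 0.482  -0.4052  0.085 ] [ 0.478  -0.4068  0.08  ]
0.085 72 [ 0.4743 -0.4088  0.0852] [ 0.4818 -0.4057  0.0948] [ 0.4782 -0.4067  0.0897]
0.095 95 [ 0.4739 -0.4103  0.095 ] [ 0.4817 -0.4053  0.1048] [ 0.4777 -0.4069  0.1002]
0.10500000000000001 104 [ 0.4746 -0.4107  0.1051] [ 0.4816 -0.4057  0.1147] [ 0.4781 -0.4076  0.1096]
0.11500000000000002 82 [ 0.4753 -0.4094  0.115 ] [ 0.4809 -0.4063  0.125 ] [ 0.478  -0.4077  0.1199]
0.125 96 [ 0.4754 -0.4093  0.1251] [ 0.4807 -0.4066  0.135 ] [ 0.4781 -0.4077  0.1301]
0.135 127 [ 0.4751 -0.4134  0.1351] [ 0.4806 -0.4067  0.1398] [ 0.478  -0.4095  0.1379]
```

View pics/wrist5.png

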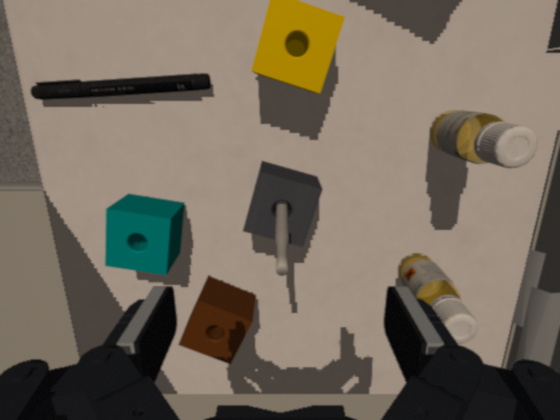

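The rod stands nearly upright in the dark stand, with its top at (282,268) and its foot at (282,208), centred between the open fingers. The bottles and brown block are clear of the jaws.

```bash
python3 -m creep '[[-0.2,0.1,3,0,0,0,-1],[-0.2,0.1,6,0,0,0,-1],[-0.2,0.1,8,0,0,0,-0.8],[-0.2,0.1,8,0,0,0,-0.3],[-0.2,0.1,8,0,0,0,0.2],[-0.2,0.1,8,0,0,0,0.6],[-0.2,0.1,8,0,0,0,1],[-0.2,0.1,8,0,0,0,1],[-0.2,0.1,8,0,0,0,1],[-0.2,0.1,8,0,0,0,1]]' 40
python3 -m creep '[[0,0,-3,0,0,0,1],[0,0,-5.5,0,0,0,1],[0,0,-7,0,0,0,1],[0,0,-7,0,0,0,1]]'
python3 - <<'E'
from h import *
p=manip.get_image("top");C=cloud(p)
P=C.reshape(-1,3);P=P[~np.isnan(P).any(1)]
p=manip.get_image("side");D=cloud(p).reshape(-1,3);P=D[~np.isnan(D).any(1)]
s=P[(abs(P[:,0]-.477)<.03)&(abs(P[:,1]+.408)<.03)&(P[:,2]>.055)&(P[:,2]<.15)]
for a in np.arange(.055,.15,.01):
    t=s[(s[:,2]>=a)&(s[:,2]<a+.01)]
    if len(t):print(a,len(t),t.min(0),t.max(0),t.mean(0))
# orientation plan
q,Q,_=cur()
u=np.array([-.5,0,.866]);R=axis(-u,[1,0,0]);print(R.as_euler("xyz",degrees=True))
M=np.array([.5277,-.178,.0522])
# low end relative TCP in tool coords: grasp height TCP .098, low end .005 -> 0.093 along z
L=.093
go(M+u*(.03+L),R); go(M+u*(.03+L)+[0,0,.06],R)
E
```

```text
clock: 12.05
position: [0.4792, -0.4115, 0.1016]
ee_rot: [179.9, 0.1, 90.0]
force: [-1.0, 1.1, 5.5]
grip_width: 0.0075
gripper_force: 39.0
clock: 12.55
position: [0.4791, -0.4114, 0.1713]
ee_rot: [179.9, 0.1, 90.0]
force: [0.8, -0.2, 0.2]
grip_width: 0.0074
gripper_force: 39.0
0.07500000000000001 2 [ 0.4781 -0.4104  0.0768] [ 0.4784 -0.4092  0.0801] [ 0.4783 -0.4098  0.0785]
0.085 3 [ 0.4773 -0.4056  0.0872] [ 0.4781 -0.4014  0.0941] [ 0.4777 -0.4034  0.0902]
0.095 7 [ 0.4744 -0.4126  0.0964] [ 0.4832 -0.4035  0.1047] [ 0.4783 -0.4077  0.1002]
0.10500000000000001 5 [ 0.4749 -0.4056  0.1064] [ 0.4789 -0.4004  0.1131] [ 0.4771 -0.4036  0.1099]
0.11500000000000002 6 [ 0.4757 -0.4115  0.1155] [ 0.4802 -0.4048  0.1236] [ 0.4778 -0.4075  0.1191]
0.125 5 [ 0.4763 -0.411   0.1268] [ 0.4798 -0.4014  0.135 ] [ 0.4777 -0.4062  0.1301]
0.135 5 [ 0.476  -0.4098  0.1369] [ 0.4807 -0.3979  0.1436] [ 0.4784 -0.4037  0.1397]
0.14500000000000002 3 [ 0.477  -0.4069  0.1455] [ 0.4807 -0.4039  0.149 ] [ 0.4793 -0.4058  0.1469]
[149.9993   0.      90.    ]
row: [23.26 -1.2   1.08] [-30.07  -0.06  -0.  ]
row: [23.27 -1.21 -4.92] [-30.07  -0.06  -0.  ]
```

```bash
python3 -m creep '[[3,-0.2,-5.2,0,0,0,1],[8,-1.4,-5.2,-10,0,0,1],[14,-1.4,-5.2,-20,0,0,1],[20,-1.4,-5.2,-30,0,0,1],[23.1,-1.4,-5.2,-30,0,0,1],[23.1,-1.4,-5.2,-30,0,0,1],[23.1,-1.4,-5.2,-30,0,0,1],[23.1,-1.4,-5.2,-30,0,0,1]]'
python3 - <<'E'
from h import *
q,Q,s=cur();print(q,s["ee_rot"],s["joint_pos"],s["force"])
p=manip.get_image("wrist");cv2.imwrite("pics/wrist6.png",p["pixels"][:,:,::-1]);C=cloud(p);np.savez("w6.npz",C=C,**{k:p[k] for k in("pixels","pose","mtx")})
print("tip pred",proj(p,q+.0966*Q.as_matrix()[:,2]),"hole pred",proj(p,[.5277,-.178,.0522]))
z=Q.as_matrix()
loc=(C-q)@z
m=(abs(loc[...,0])<.015)&(abs(loc[...,1])<.012)&(loc[...,2]>.02)&(loc[...,2]<.105)
t=loc[m]
for a in np.arange(.02,.105,.01):
    k=t[(t[:,2]>=a)&(t[:,2]<a+.01)]
    if len(k):print(a,len(k),k.min(0),k.max(0),k.mean(0))
E
```

```text
clock: 13.65
position: [0.4657, -0.1813, 0.2228]
ee_rot: [150.0, 0.0, 90.0]
force: [0.1, -0.6, 0.1]
grip_width: 0.0076
gripper_force: 39.2
[ 0.4657 -0.1813  0.2228] [149.9605   0.0357  89.9503] [-29.3229  -3.2369 -30.4462  36.0092  14.141   64.0999] [ 0.0772 -0.5984  0.0999]
tip pred [280.4037 225.2687] hole pred [243.0072 187.222 ]
0.02 166 [ 0.0027 -0.004   0.0201] [0.0062 0.003  0.03  ] [ 0.0048 -0.0004  0.025 ]
0.03 156 [ 0.0021 -0.0047  0.0301] [0.0061 0.0032 0.0399] [ 0.0046 -0.0008  0.035 ]
0.039999999999999994 126 [ 0.0021 -0.0044  0.0401] [0.0059 0.0034 0.0499] [ 0.0046 -0.0005  0.045 ]
0.049999999999999996 118 [ 0.0019 -0.0046  0.05  ] [0.0059 0.0035 0.0599] [ 0.0046 -0.0006  0.0547]
0.06 103 [ 0.0023 -0.0047  0.0601] [0.0061 0.0031 0.07  ] [ 0.0046 -0.0008  0.065 ]
0.06999999999999999 66 [ 0.0005 -0.0049  0.07  ] [0.0057 0.0032 0.0798] [ 0.0046 -0.0006  0.0744]
0.07999999999999999 44 [ 0.0025 -0.0038  0.0801] [0.0052 0.0022 0.0896] [ 0.004  -0.001   0.0852]
0.09 43 [ 0.0022 -0.0035  0.0901] [0.0046 0.0017 0.0998] [ 0.0038 -0.0008  0.0945]
```

View pics/wrist6.png

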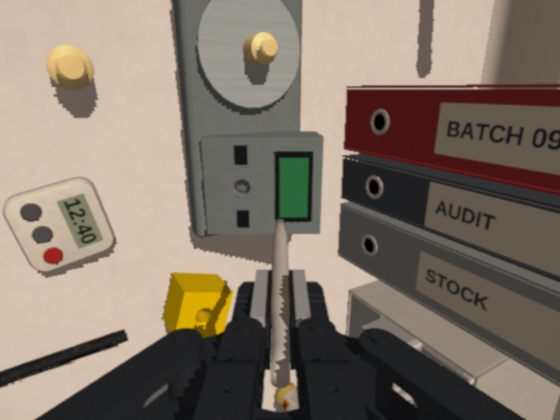

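Hole at (242,186), as predicted at (243,187). The rod is held straight, its tip at (280,222).

```bash
cat >> h.py <<'E'
U=np.array([-.5,0,.866]);M=np.array([.5277,-.178,.0522]);TIP=np.array([.0008,-.0008,.0966])
def tipgo(h,M=M):
    R=axis(-U,[1,0,0]);go(M+U*h-R.apply(TIP),R)
E
python3 -c "
from h import *
tipgo(.012)"
```

```text
row: [ 0.25 -3.06  7.01] [ 0.02  0.05 -0.04]
```

```bash
python3 -m creep '[[0.2,-1.5,1,0,0,0,1],[0.25,-3,3.5,0,0,0,1],[0.25,-3,6,0,0,0,1],[0.25,-3,7,0,0,0,1],[0.25,-3,7,0,0,0,1],[0.25,-3,7,0,0,0,1]]'
python3 - <<'E'
from h import *
q,Q,s=cur();tipgo(.012);z=Q.as_matrix()
p=manip.get_image("wrist");C=cloud(p);np.savez("w7.npz",C=C,**{k:p[k] for k in("pixels","pose","mtx")})
print("tip pred",proj(p,q+z@TIP),"hole pred",proj(p,M), "tip on face",proj(p,q+z@(TIP+[0,0,.012])))
loc=(C-q)@z
m=(abs(loc[...,0])<.015)&(abs(loc[...,1])<.012)&(loc[...,2]>.02)&(loc[...,2]<.105)
t=loc[m]
for a in np.arange(.04,.105,.01):
    k=t[(t[:,2]>=a)&(t[:,2]<a+.01)]
    if len(k):print(a,len(k),k.min(0),k.max(0),k.mean(0))
im=p["pixels"][:,:,::-1][110:260,190:340];im=cv2.resize(im,None,fx=4,fy=4,interpolation=2)
cv2.imwrite("pics/c7.png",im)
E
```

```text
clock: 14.45
position: [0.4741, -0.1779, 0.1475]
ee_rot: [149.9, 0.0, 90.0]
force: [-0.8, -0.5, -0.3]
grip_width: 0.007
gripper_force: 39.2
row: [-0.09 -0.05  0.07] [0.06 0.03 0.01]
tip pred [279.1614 224.1437] hole pred [278.3555 218.6268] tip on face [279.2047 217.8646]
0.04 133 [ 0.002  -0.0044  0.04  ] [0.0061 0.0033 0.0499] [ 0.0047 -0.0005  0.0448]
0.05 117 [ 0.002  -0.0046  0.0501] [0.006  0.0035 0.06  ] [ 0.0046 -0.0006  0.0548]
0.060000000000000005 100 [ 0.0016 -0.0048  0.06  ] [0.006  0.0031 0.0699] [ 0.0047 -0.0008  0.0648]
0.07 69 [ 0.002  -0.0044  0.0702] [0.0057 0.0033 0.0797] [ 0.0046 -0.0006  0.0743]
0.08000000000000002 42 [ 0.0029 -0.0038  0.0801] [0.0052 0.0021 0.0898] [ 0.0041 -0.0009  0.0849]
0.09000000000000001 45 [ 0.0023 -0.0035  0.09  ] [0.0046 0.0017 0.0998] [ 0.0037 -0.0009  0.0945]
```

View pics/c7.png

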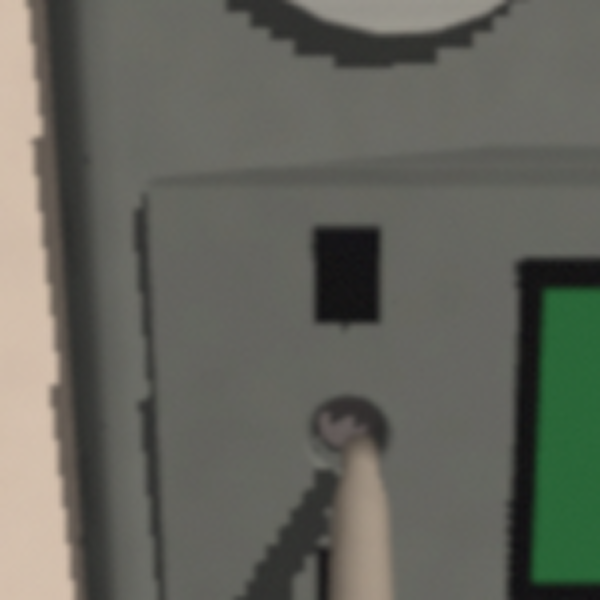

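The crop shows the hole centre at (349,433), which is full-image (277,218). The rod tip ends at (364,442), slightly right of it, so I'll measure it more finely.

Run:
```python
from h import *
d=np.load("w7.npz");a=d["pixels"].astype(int)
print((a[...,0]-a[...,2])[212:248:1,266:294])
p=dict(pose=d["pose"],mtx=d["mtx"]);q,Q,_=cur();z=Q.as_matrix()
for t in ([0,0,0],[.0042,0,0],[.0042,0,-.01],[0,.0042,-.01],[0,-.0042,-.01],[.0042,0,-.02],[0,.0042,-.02],[0,-.0042,-.02]):print(t,proj(p,q+z@(TIP+t)))
```

```text
[[5 5 5 ... 5 5 5]
 [5 4 4 ... 5 5 4]
 [6 5 5 ... 5 4 4]
 ...
 [2 1 1 ... 6 7 7]
 [1 1 3 ... 7 6 7]
 [2 2 1 ... 6 6 7]]
[0, 0, 0] [279.3131 224.1703]
[0.0042, 0, 0] [279.3068 217.9923]
[0.0042, 0, -0.01] [279.2673 223.4847]
[0, 0.0042, -0.01] [286.1069 229.888 ]
[0, -0.0042, -0.01] [272.4415 229.8892]
[0.0042, 0, -0.02] [279.2244 229.4611]
[0, 0.0042, -0.02] [286.3637 236.1071]
[0, -0.0042, -0.02] [272.1    236.1081]
```

Run:
```python
from h import *
d=np.load("w7.npz");a=d["pixels"].astype(int);b=(a[...,0]-a[...,2])
for r in range(212,250,2):print(r,"".join(f"{v:4d}" for v in b[r,268:294]))
m=b>16
for r in range(216,262,4):
    c=np.nonzero(m[r,262:300])[0]+262;print(r,c.min() if len(c) else 0,c.max() if len(c) else 0)
```

```text
212    5   4   4   6   4   4   4   5   4   4   4   5   5   3   4   2   3   4   5   5   4   5   4   5   5   5
214    5   6   8   9   8   5   5   6   8   8   6   4   4   4   4   3   2   2   3   5   6   5   5   5   4   4
216    3   6   8   9  10   8   9   9   9   8   8   6   7   6   4   3   3   2   2   3   6   4   5   6   4   5
218    4   5   7   9   9  10  10  10  10  10  11  12  11  10   8   5   2   2   3   4   3   5   5   5   4   5
220    4   4   6   4   7   8  10  10  12  15  16  17  18  17  16  12   7   2   3   4   4   5   4   4   5   5
222    4   5   4   4   3   4   6  10  14  18  20  21  22  22  20  18  11   5   4   5   6   5   4   5   4   5
224    6   5   5   4   6   5   7  10  17  20  23  25  27  26  26  22  16   7   5   5   4   4   5   4   4   5
226    5   6   7   6   6   5   5  10  17  21  24  27  27  28  28  27  18   9   6   5   5   4   5   5   5   6
228    4   3   3   3   2   4   7  13  19  22  24  27  29  29  29  27  21  11   7   6   6   7   7   7   6   6
230    4   2   2   2   2   4  10  16  21  24  25  28  28  28  29  28  25  17   9   6   7   6   7   7   6   5
232    2  
[... 410 characters left out ...]
  7   5   5   7
240    1   2   1   3   7  13  17  21  23  26  27  27  30  30  30  31  30  29  25  15   7   6   6   6   6   6
242    1   1   1   3   8  14  18  21  24  26  27  28  29  30  30  31  30  29  25  17   8   5   6   5   5   5
244    1   3   4   6   9  15  18  21  24  24  27  28  31  31  31  31  30  29  26  17   9   5   5   5   6   6
246    3   4   4   5   9  15  19  21  23  25  27  28  29  29  30  30  31  29  26  19  10   5   5   7   6   7
248    2   2   0   3  10  15  19  21  23  24  27  27  29  29  30  31  31  31  27  20  12   7   6   5   6   7
216 0 0
220 279 281
224 276 283
228 276 284
232 275 285
236 275 286
240 274 286
244 274 287
248 274 287
252 274 287
256 274 287
260 274 287
```

```bash
python3 -m creep '[[0,-0.15,0,0,0,0,1],[0,-0.15,0.4,0,0,0,1],[0,-0.15,0.8,0,0,0,1],[0,-0.15,1.1,0,0,0,1],[0,-0.15,1.3,0,0,0,1],[0,-0.15,1.4,0,0,0,1],[0,-0.15,1.5,0,0,0,1],[0,-0.15,1.6,0,0,0,1],[0,-0.15,1.6,0,0,0,1]]'
cat > st.py <<'E'
from h import *
q,Q,s=cur();z=Q.as_matrix();h=(q+z@TIP-M)@U
f=np.mean([cur()[2]["force"] for _ in range(1)],0)
print("tip height over mouth mm",h*1e3,"force tool",z.T@f,"pos",q,s["moment"],s["clock"])
E
python3 st.py
```

```text
clock: 15.62
position: [0.4803, -0.1774, 0.132]
ee_rot: [150.0, 0.0, 90.0]
force: [0.3, 0.4, -0.2]
grip_width: 0.007
gripper_force: 39.2
tip height over mouth mm -3.7719490390253703 force tool [0.4323 0.1798 0.3147] pos [ 0.4803 -0.1774  0.132 ] [ 0.0041  0.5466 -0.0305] 15.625
```

The tip is 4 mm inside the hole with no load. I'll feel for the button next.

```bash
python3 -m creep '[[0,0,0.1,0,0,0,1],[0,0,0.2,0,0,0,1],[0,0,0.3,0,0,0,1],[0,0,0.3,0,0,0,1]]'; python3 st.py;  python3 -m creep '[[0,0,0.1,0,0,0,1],[0,0,0.2,0,0,0,1],[0,0,0.2,0,0,0,1]]'; python3 st.py
```

```text
clock: 16.12
position: [0.4819, -0.1775, 0.1295]
ee_rot: [150.0, 0.0, 90.0]
force: [-1.3, 0.2, 1.3]
grip_width: 0.0066
gripper_force: 39.3
tip height over mouth mm -6.706043871596573 force tool [ 0.1541 -0.4773 -1.7767] pos [ 0.4819 -0.1775  0.1295] [-0.0097  0.6202  0.0125] 16.125
clock: 16.5
position: [0.4829, -0.1775, 0.1278]
ee_rot: [150.0, 0.0, 90.0]
force: [-2.4, -0.8, 2.4]
grip_width: 0.0071
gripper_force: 39.3
tip height over mouth mm -8.73086828702261 force tool [-0.7533 -0.8735 -3.2476] pos [ 0.4829 -0.1775  0.1278] [ 0.0227  0.571  -0.0178] 16.5
```

The button is touched and the force rises at the spring's rate (0.7 N/mm), so fully home is about 2.5 mm further.

```bash
python3 -m creep '[[0,0,0.1,0,0,0,1],[0,0,0.2,0,0,0,1],[0,0,0.2,0,0,0,1]]'; python3 st.py;  python3 -m creep '[[0,0,0.05,0,0,0,1],[0,0,0.05,0,0,0,1]]'; python3 st.py
```

```text
clock: 16.88
position: [0.4839, -0.1775, 0.1262]
ee_rot: [150.0, 0.0, 90.0]
force: [-2.3, 0.4, 4.8]
grip_width: 0.0073
gripper_force: 39.8
tip height over mouth mm -10.644328856875207 force tool [ 0.36    0.4098 -5.311 ] pos [ 0.4839 -0.1775  0.1262] [0.0046 0.6024 0.1178] 16.875
clock: 17.12
position: [0.4841, -0.1776, 0.1261]
ee_rot: [150.0, 0.0, 90.0]
force: [-5.9, -1.7, 8.5]
grip_width: 0.0071
gripper_force: 40.3
tip height over mouth mm -10.830986439248946 force tool [ -1.6638  -0.8793 -10.2754] pos [ 0.4841 -0.1776  0.1261] [0.1012 0.8001 0.1168] 17.125
```

Hard stop reached at about 10 N. I'll hold it there a bit over a second, then withdraw.

```bash
python3 -m creep '[[0,0,0,0,0,0,1],[0,0,0,0,0,0,1],[0,0,0,0,0,0,1],[0,0,0,0,0,0,1],[0,0,0,0,0,0,1],[0,0,0,0,0,0,1]]'; python3 st.py
python3 -m creep '[[0,0,0,0,0,0,1],[0,0,0,0,0,0,1],[0,0,0,0,0,0,1],[0,0,0,0,0,0,1]]'; python3 st.py
python3 -m creep '[[0,0,-0.2,0,0,0,1],[0,0,-0.5,0,0,0,1],[0,0,-1,0,0,0,1],[0,0,-2,0,0,0,1],[0,0,-4,0,0,0,1],[0,0,-8,0,0,0,1],[0,0,-8,0,0,0,1]]'
python3 - <<'E'
from h import *
q,Q,s=cur()
# stand: rod grasped at TCP (.4792,-.4115,.1016) at start ; go 70 mm above, upright
go([.4792,-.4115,.175],down(90))
go(q+[0,0,.03],down(90))
E
```

```text
clock: 17.88
position: [0.4841, -0.1776, 0.1261]
ee_rot: [150.0, 0.0, 90.0]
force: [-6.3, 0.4, 8.5]
grip_width: 0.0071
gripper_force: 40.3
tip height over mouth mm -10.801482068520833 force tool [  0.3537  -1.1764 -10.5467] pos [ 0.4841 -0.1776  0.1261] [0.088  0.7998 0.0589] 17.875
clock: 18.38
position: [0.4841, -0.1776, 0.1261]
ee_rot: [150.0, 0.0, 90.0]
force: [-6.2, -0.3, 8.9]
grip_width: 0.0071
gripper_force: 40.3
tip height over mouth mm -10.82012697522607 force tool [ -0.3022  -0.9113 -10.7709] pos [ 0.4841 -0.1776  0.1261] [0.1028 0.8201 0.0527] 18.375
clock: 19.25
position: [0.4448, -0.1784, 0.1981]
ee_rot: [149.7, 0.2, 90.0]
force: [0.0, -0.2, -0.6]
grip_width: 0.0069
gripper_force: 39.2
row: [-23.3    1.79   3.8 ] [30.29  0.17  0.  ]
row: [-0.01  1.51 -2.59] [30.29  0.17  0.  ]
```

```bash
python3 -m creep '[[-4,0.4,0.4,0,0,0,1],[-10,1.2,1,10,0,0,1],[-16,2,2,20,0,0,1],[-22,2.5,2.5,30,0,0,1],[-23.3,2.5,2.5,30,0,0,1],[-23.3,2.5,2.5,30,0,0,1],[-23.3,2.5,2.5,30,0,0,1],[-23.3,2.5,2.5,30,0,0,1]]'
python3 - <<'E'
from h import *
q,Q,s=cur();z=Q.as_matrix();print(q,s["ee_rot"])
go([.4792,-.4115,.15],down(90))
p=manip.get_image("wrist");C=cloud(p);cv2.imwrite("pics/wrist8.png",p["pixels"][:,:,::-1])
loc=(C-q)@z
m=(abs(loc[...,0])<.015)&(abs(loc[...,1])<.012)&(loc[...,2]>.02)&(loc[...,2]<.105);t=loc[m]
for a in np.arange(.04,.105,.01):
    k=t[(t[:,2]>=a)&(t[:,2]<a+.01)]
    if len(k):print(a,len(k),k.min(0),k.max(0),k.mean(0))
m=(abs(C[...,0]-.477)<.035)&(abs(C[...,1]+.408)<.035)&(abs(C[...,2]-.045)<.004)
s=C[m];print(len(s),s.min(0),s.max(0),cv2.minAreaRect((s[:,:2]*1e3).astype(np.float32)))
print("tip",proj(p,q+z@TIP),"hole",proj(p,[.477,-.409,.045]))
cv2.imwrite("pics/c8.png",cv2.resize(p["pixels"][:,:,::-1][150:300,210:360],None,fx=4,fy=4,interpolation=2))
E
```

```text
clock: 20.25
position: [0.4779, -0.4093, 0.187]
ee_rot: [179.9, 0.0, 90.1]
force: [0.1, -0.4, -0.3]
grip_width: 0.0076
gripper_force: 39.2
[ 0.4779 -0.4093  0.187 ] [179.9329   0.0389  90.0512]
row: [-0.22  0.13  3.7 ] [0.07 0.04 0.05]
0.04 134 [ 0.0016 -0.0037  0.0401] [0.0059 0.0044 0.0499] [0.0047 0.0004 0.0449]
0.05 114 [ 0.0021 -0.0035  0.0502] [0.0061 0.0045 0.0599] [0.0047 0.0003 0.0549]
0.060000000000000005 98 [ 0.0025 -0.0037  0.0601] [0.006  0.0042 0.0699] [0.0047 0.0003 0.0648]
0.07 72 [ 0.0021 -0.0033  0.0701] [0.006  0.0043 0.08  ] [0.0046 0.0003 0.0744]
0.08000000000000002 38 [ 0.0027 -0.0028  0.0809] [0.005  0.0032 0.0893] [0.0041 0.     0.0851]
0.09000000000000001 44 [ 0.0026 -0.0024  0.0902] [0.0048 0.0027 0.0985] [0.0039 0.0002 0.094 ]
3357 [ 0.4485 -0.4389  0.041 ] [ 0.5073 -0.3805  0.0454] ((477.922119140625, -409.8899230957031), (48.45427703857422, 48.03255081176758), 73.89055633544922)
tip [277.548  224.0925] hole [277.5993 203.5787]
```

View pics/c8.png

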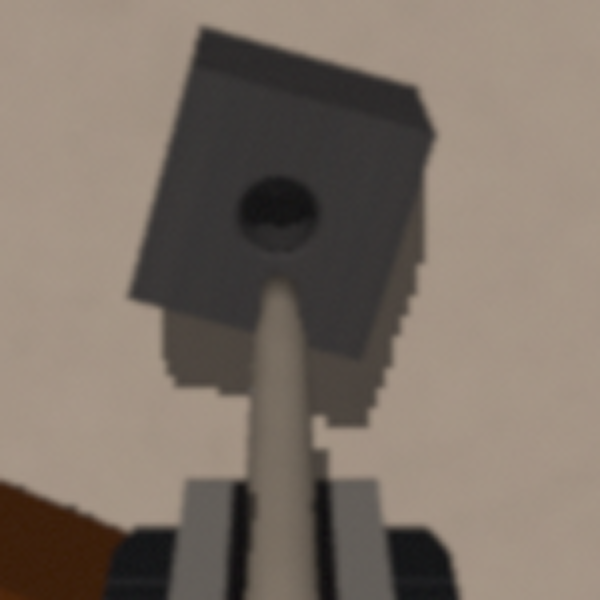

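The hole is at (279,215) in the crop. The rod tip at (280,280) is in line with it, and depth puts it within about 1 mm.

```bash
python3 -m creep '[[0,0,3,0,0,0,1],[0,0,4,0,0,0,1],[0,0,4.8,0,0,0,1],[0,0,5.5,0,0,0,1],[0,0,6.2,0,0,0,1],[0,0,6.2,0,0,0,1]]'; python3 -m creep '[[0,0,0.7,0,0,0,1],[0,0,1.4,0,0,0,1],[0,0,1.9,0,0,0,1],[0,0,2.1,0,0,0,1],[0,0,2.1,0,0,0,1]]'
```

```text
clock: 21.05
position: [0.478, -0.4103, 0.1231]
ee_rot: [-180.0, -0.0, 90.0]
force: [0.6, -0.9, 0.1]
grip_width: 0.0067
gripper_force: 39.2
clock: 21.68
position: [0.4782, -0.4104, 0.1025]
ee_rot: [-180.0, -0.0, 90.0]
force: [-1.2, 0.1, 0.4]
grip_width: 0.0076
gripper_force: 39.2
```

```bash
python3 -m creep '[[0,0,0.05,0,0,0,1],[0,0,0.05,0,0,0,0.6],[0,0,0.05,0,0,0,0.3],[0,0,0.05,0,0,0,-0.2],[0,0,0.05,0,0,0,-0.7],[0,0,0.05,0,0,0,-1],[0,0,0.05,0,0,0,-1],[0,0,-4,0,0,0,-1],[0,0,-8,0,0,0,-1],[0,0,-12,0,0,0,-1],[0,0,-12,0,0,0,-1],[0,0,-12,0,0,0,-1]]'
python3 - <<'E'
from h import *
ims=[]
p=manip.get_image("wrist");ims.append(p["pixels"]);P=cloud(p).reshape(-1,3);P=P[~np.isnan(P).any(1)]
s=P[(abs(P[:,0]-.478)<.03)&(abs(P[:,1]+.409)<.03)&(P[:,2]>.055)&(P[:,2]<.16)]
for a in np.arange(.055,.16,.015):
    t=s[(s[:,2]>=a)&(s[:,2]<a+.015)]
    if len(t):print(a,len(t),t.mean(0),t[:,2].max())
p=manip.get_image("side");ims.append(p["pixels"][140:245,230:370]);C=cloud(p)
for d in manip.regions_of(p,"weight_b"):
    s=C[d["pixels"]];s=s[~np.isnan(s).any(1)];print(d["p"],s.min(0),s.max(0),np.median(s,0))
cv2.imwrite("pics/v9.png",np.hstack([cv2.resize(i,(400,300),interpolation=2) for i in ims])[:,:,::-1])
E
```

```text
clock: 23.18
position: [0.4781, -0.4103, 0.2222]
ee_rot: [-180.0, -0.0, 90.0]
force: [-0.3, -0.4, -0.3]
grip_width: 0.0852
gripper_force: 0.0
0.055 52 [ 0.4786 -0.4061  0.0627] 0.06955849404590703
0.07 60 [ 0.4788 -0.4059  0.0774] 0.08449921837140462
0.08500000000000002 68 [ 0.4789 -0.4059  0.0928] 0.09991780557762009
0.10000000000000002 94 [ 0.4787 -0.4066  0.1075] 0.11489455994998451
0.11500000000000002 70 [ 0.4788 -0.4069  0.123 ] 0.12995940218706784
0.13000000000000003 107 [ 0.4788 -0.4084  0.1368] 0.13944706217999514
0.55 [ 0.4004 -0.1431  0.0002] [ 0.4268 -0.0656  0.0364] [ 0.4127 -0.0749  0.0215]
0.49 [ 0.4042 -0.0407 -0.0012] [0.4248 0.0066 0.025 ] [ 0.4117 -0.0007  0.0121]
0.36 [ 0.4906 -0.2259  0.0005] [ 0.618  -0.0131  0.0896] [ 0.5427 -0.121   0.0395]
```

View pics/v9.png

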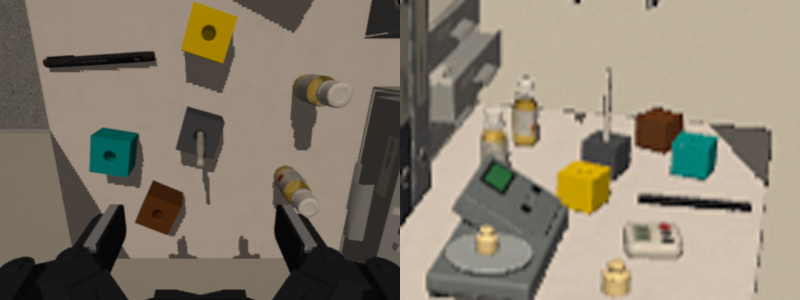

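The rod stands upright in the dark stand at (200,150) in the left view, its top at 139.5 mm, so it is seated. The weight stands on the pan at (487,240) in the right view, and the gripper is clear of everything.

```bash
python3 -c "
from station import manip
print(manip.close_job())"
```

```text
the job is handed in; nothing more can be done
None
```

I handed the job in, but no verdict came back: the 100 g weight is upright near the centre of the pan, the button was held home for over a second at about 10 N, and the rod is back upright in its stand.

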